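Set the bench air regulator and lock it

ROBOT

A 7-joint arm with a two-finger parallel gripper is mounted at the origin on the work surface. World frame = base frame: x ahead of the robot, y to its left, z up, the work surface at z = 0. Lengths are in m, angles in degrees, forces in N, time in s.
With the tool pointing down it reaches from about 0.425 to 0.875 m from the base axis. Payload 4.7 kg.
Tool frame: the origin (TCP) lies at the very end of the fingers, on their centre line; the grasp point (between the pads) lies 19 mm behind it; z points along the fingers, y is the line along which they close (so a half turn about z gives the same grasp; the last joint's range is limited). The gripper opens to 87 mm and grips with 3 to 60 N. Pads are 19 mm wide; open, the fingers measure 117 mm over their backs; the gripper's body (75 mm by 190 mm) begins 51 mm behind the grasp point.
Start: joints at [67.328, 18.392, -4.016, 83.108, 1.295, 78.541, -3.26], TCP at [0.259, -0.596, 0.223] pointing down, gripper open.
Joint ranges: [-163.93, 163.93], [-17.29, 119.83], [-79.2, 71.16], [3.27, 140.29], [-89.18, 269.18], [5.43, 117.66], [-154.24, 154.24]. Speed limits (degrees/s): [147.25, 147.25, 180, 180, 180, 180, 180].

INTERFACE

Orientations are given as [roll, pitch, yaw] about the fixed x, y, z axes, in that order (R = Rz(yaw) Ry(pitch) Rx(roll)).
In Python, from cell import telemetry, cams, env gives the robot as it stands.
- The arm moves only by the tool arm_command, never from a script. Its argument "series" is text: rows parted by semicolons, each of 5 numbers parted by spaces: the shift along the tool's x, y, z in mm, then the turn about the tool's z in rad, then the closure in counts, from 0 (fully open) to 255 (shut). A call has 1 to 20 rows; each row shifts and turns the commanded pose from where the row before left it, along the tool's axes as they then stand; what a row does not reach is not made up. A row lasts 1/12 s, in which the tool goes at most 41.7 mm and 7.16 degrees, less where a joint would pass 70% of its speed; a pose out of reach is approached as far as the arm can. A call is refused whole if a number of a shift passes 41.7 or a number of a turn 0.125, either way. A call with a gripper value outside its range is refused whole. The fingers move at their own pace and stop on an object; "squeeze" is the grip in N (left out, the last holds). Time passes only in rows, so rows that do not move let the fingers close. It gives the time, the measured TCP pose, the force, the opening and the grip force at its end, in the units of the state.
- telemetry.get_obs(): the state, without advancing time (a new reading comes with each control period).
- cams.read_camera(name): name is "side" or "top" or "wrist"; returns the picture (384x512x3 uint8, blue, green, red); there is no depth.
- cams.calibration(name): a dict with "K" (3x3 intrinsics, pixels), "origin" and "rotation" of the camera in the world; the wrist camera has in their place "hand_eye" (4x4, takes a point from camera to tool coordinates, whose origin is the TCP and whose axes are the flange's). Camera axes: x right, y down, z forward; pixel columns grow to the right and rows downward; lengths in m; the calibration is good to about 2 mm. A picture is of the moment at which its call begins: read the wrist's pose just before it. calibration takes no time and is no camera call.
- env.sign_off(): hands the job in; it is judged then, once.
The state is a dict: "time_s": time; "qpos": joint angles; "joint_velocities": joint speeds; "effort": joint torques, N m; "tool_pos": TCP position; "tool_rot": TCP orientation; "force": force on the tool from outside, world axes, zero at the start; "wrist_torque": the same for the moment, N m; "grip_width": finger opening in m; "grasp_force": force on a finger pad.
Only numpy, scipy, OpenCV 4.12 (cv2) and the standard library are available. Lean on these libraries where they do the work, as an engineer would, in place of code of your own. Each camera call takes 0.05 s, during which the arm holds its last target. There are 200 camera calls.

TASK

In the paint mixing room, turn the black knob of the bench air regulator until its pointer nose lines up with the steel marker clip on the dial rim. Then turn the steel lock ring under the dial clockwise (seen from above) by its lugs until it seats, and nip it up tight with a firm push of about 15 N on a lug, never more than 25 N. Let go with the pointer still on the marker, and leave the cup, tin, tape roll and spatula around it where they are.

Things in the scene. Friction and masses are not known exactly. Their poses are not given: they have to be found in the camera images.
- reg: air regulator fixed to the bench on a 130 mm square steel foot plate: aluminium block, small gauge on its -x side, copper pipes on its y sides. Origin at the centre of its underside; z is the common vertical axis of ring, dial and knob. From below: lock ring (disc radius 51 mm, top at height 100 mm, three lugs), fixed dial disc (radius 46 mm, top at height 117 mm), knob. Heights are above the table
- knob_grip (a point): point on the knob's axis at height 146 mm, where to grip it from above: an upright black bar 46 mm long (this frame's x, towards the pointer), 12 mm thick (y), height 122 to 161 mm, on a skirt of radius 24 mm. Turns with slight friction (0.08 N m), 2.6 rad either way from the regulator's +x, and stays where left; needs at most 1.5 rad. No link with the lock ring
- pointer (a point): tip of the knob's pointer nose, 37 mm from the knob's axis at height 120 mm; the nose is 6 mm wide and lies just over the dial, in line with the bar grip
- marker_tip (a point): inner end of the marker: a dark steel clip, 7 mm wide and 6 mm high, fixed on the dial's rim (radius 38 to 50 mm, height 117 to 123 mm). This point lies 37 mm from the axis at height 120 mm, exactly where the pointer tip has to come. The clip sits at another angle each time
- lug_a (a point): centre of the top face of one of the lock ring's three lugs (120 degrees apart, turning together), 63 mm from the axis: an upright steel tab 10 mm thick along the turning direction, radius 49 to 74 mm, rising from the ring's top (height 100 mm) to 122 mm
- lug_b (a point): another of the three lugs, same as lug_a. To tighten, the ring turns clockwise seen from above: first loosely for 0.5 to 1.5 rad (0.2 N m, about 3 N at the lug), then it seats, at an angle that differs each time and cannot be seen
- lug_c (a point): the third lug, same as lug_a
- clamp (a joint): how far the lock ring is squeezed past its seat, rad: 0 while the ring is loose, grows only once it has seated; resists with 0.4 N m plus 25 N m per rad (6.5 N at the lug, rising about 6 N per mm of lug travel). Friction holds it when let go, but a squeeze above 0.016 springs back to 0.016. Tight is above 0.01; above 0.06 the thread is strained. 15 N on the middle of a lug gives about 0.02
- cup: clear plastic mixing cup, rim radius 40 mm, 95 mm high, standing beside the regulator; origin at the centre of its underside. Leave it alone
- tin: paint tin, radius 38 mm, 90 mm high, beside the regulator; origin at the centre of its underside. Leave it alone
- tape: roll of masking tape lying flat, outer radius 50 mm, 25 mm high, beside the regulator; origin at the centre of its underside. Leave it alone
- spatula: mixing spatula 200 mm long lying flat on the bench, along its x. Leave it alone
Things that resemble listed ones, but are neither listed nor needed, are in the scene too. What is shaped like the reg but green is not meant.

How it is judged:
By the outcome, as a careful person would: the job done as asked, in the order asked, and still so for the second after the job is handed in, with the robot touching nothing.
It also fails if it takes over 67 s, if anything falls off the work surface, if the arm or the gripper's body presses on something with over 40 N, if the wrist force passes 120 N, or if a joint passes its speed limit or range.

## Working session

There is one attempt and no reset: what is moved stays moved. The work goes in short steps, Python scripts to look and compute and a tool call to move; the robot and the scene stay as the last step left them, time stands still between calls to the robot, and variables do not carry over. Pictures are saved under pics/ and viewed, at most 10 in all, crops included, and the job is handed in when it is done.

Besides the shell and the picture viewer there is one more tool, called after "Request:" by a JSON object that holds its "method" and its "body", one argument or row to a line. arm_command: Moves the arm, as the interface text tells. Its arguments: {"type":"object","properties":{"series":{"type":"string"},"squeeze":{"type":"number"}},"required":["series"]}

```bash
ls; mkdir -p pics; python3 - <<'E'
from cell import telemetry, cams, env
import cv2,numpy as np
o=telemetry.get_obs();print({k:np.round(v,3).tolist() for k,v in o.items()})
a=cams.read_camera("top");b=cams.read_camera("side")
cv2.imwrite("pics/top0.png",a);cv2.imwrite("pics/side0.png",b)
for n in("top","side","wrist"):print(n,cams.calibration(n))
E
```

```text
pics
{'time_s': 0.0, 'qpos': [67.329, 18.439, -4.015, 83.175, 1.296, 78.54, -3.26], 'joint_velocities': [0.003, -0.116, -0.174, -0.011, -0.079, -0.083, -0.015], 'effort': [0.0, -49.129, -0.404, -31.252, -0.064, 0.044, 0.0], 'tool_pos': [0.259, -0.596, 0.221], 'tool_rot': [-179.892, 0.007, 23.48], 'force': [-0.023, 1.147, -0.67], 'wrist_torque': [0.024, 0.024, -0.04], 'grasp_force': 0.0, 'grip_width': 0.087}
top {'K': array([[388.35252738,   0.        , 253.78201267],
       [  0.        , 388.35252738, 187.25174053],
       [  0.        ,   0.        ,   1.        ]]), 'origin': array([0.43417619, 0.04227454, 1.00113724]), 'rotation': array([-175.38129632,    0.53102498,  -90.85985533])}
side {'K': array([[449.86895656,   0.        , 250.2241638 ],
       [  0.        , 449.86895656, 186.26322589],
       [  0.        ,   0.        ,   1.        ]]), 'origin': array([-0.0688248 ,  0.63592078,  1.08386882]), 'rotation': array([-140.127246  ,   -0.35770583, -133.77884172])}
wrist {'K': array([[328.67472424,   0.        , 245.74072459],
       [  0.        , 328.67472424, 191.32946566],
       [  0.        ,   0.        ,   1.        ]]), 'hand_eye': array([[-5.14919444e-04, -9.56263705e-01, -2.92505489e-01,
         8.00066812e-02],
       [ 9.99999867e-01, -4.82442523e-04, -1.83166137e-04,
        -6.30335618e-04],
       [ 3.40380426e-05, -2.92505544e-01,  9.56263826e-01,
        -1.62860733e-01],
       [ 0.00000000e+00,  0.00000000e+00,  0.00000000e+00,
         1.00000000e+00]])}
```

View pics/top0.png

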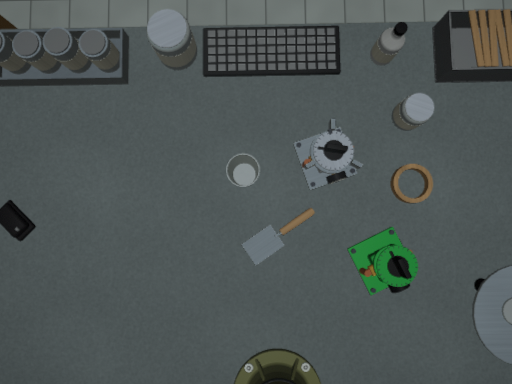

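View pics/side0.png

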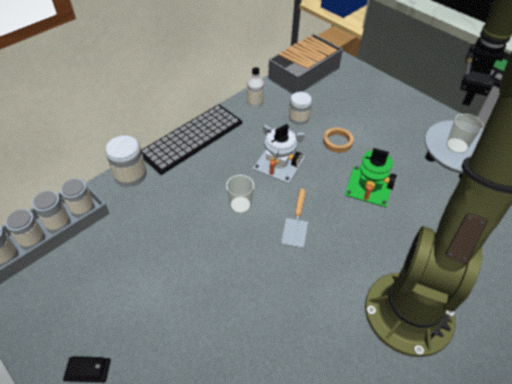

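The grey regulator is at about (331,152) in the top view and (282,145) in the side view. The lookalike at top (395,265) is green, so it isn't the one meant. The cup is at (243,170), the tape roll at (412,183), the tin at (414,110) and the spatula at (280,235). Next I'll confirm this in a crop and locate the axis.

```bash
cat > h.py <<'E'
import numpy as np,cv2
from scipy.spatial.transform import Rotation as R
from cell import telemetry, cams
def pose(name):
    c=cams.calibration(name)
    if name!="wrist": return c["K"],R.from_euler('xyz',c["rotation"],degrees=True).as_matrix(),np.array(c["origin"])
    o=telemetry.get_obs();Rt=R.from_euler('xyz',o["tool_rot"],degrees=True).as_matrix();H=c["hand_eye"]
    return c["K"],Rt@H[:3,:3],Rt@H[:3,3]+o["tool_pos"]
def plane(p,uv,z):
    K,Rm,t=p;d=Rm@np.linalg.inv(K)@np.array([*uv,1.]);return t+d*(z-t[2])/d[2]
def proj(p,X):
    K,Rm,t=p;q=K@(Rm.T@(np.array(X)-t));return q[:2]/q[2]
E
python3 - <<'E'
from h import *
p=pose("top")
for n,uv,z in(("knob",(333,150),.16),("dial",(331,152),.117),("cup",(243,170),.05),("tape",(412,183),.0125),("tin",(414,110),.06),("spatblade",(263,245),0.),("spatend",(313,211),0.01),("pliers?",(334,126),.12),("r lug",(356,163),.12)):print(n,plane(p,uv,z).round(3))
a=cv2.imread("pics/top0.png")[105:205,280:380];b=cv2.imread("pics/side0.png")[110:185,245:320]
cv2.imwrite("pics/c1.png",np.hstack([cv2.resize(a,(400,400),interpolation=2),cv2.resize(b,(400,400),interpolation=2)]))
E
```

```text
knob [ 0.581 -0.125  0.16 ]
dial [ 0.584 -0.129  0.117]
cup [0.554 0.076 0.05 ]
tape [ 0.519 -0.353  0.012]
tin [ 0.695 -0.347  0.06 ]
spatblade [0.367 0.029 0.   ]
spatend [ 0.451 -0.099  0.01 ]
pliers? [ 0.644 -0.137  0.12 ]
r lug [ 0.557 -0.185  0.12 ]
```

View pics/c1.png

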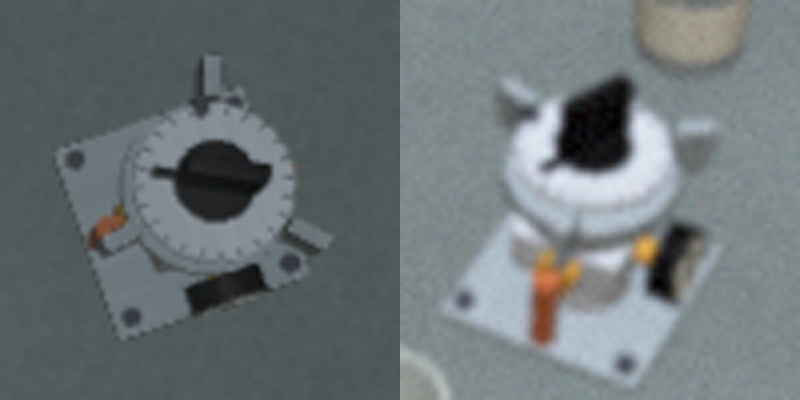

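The crop confirms it: a grey-steel regulator with a black knob, its pointer aimed image-left (about +y), and a dark clip near the top. Next I'll move over it for a wrist view.

Request:
{"method": "arm_command", "body": {
  "series": "33 -20 -10 0 0;34.5 -21.4 -10 0 0;34.5 -21.4 -10 0 0;34.5 -21.4 0 0 0;34.5 -21.4 0 0 0;34.5 -21.4 0 0 0;34.5 -21.4 0 0 0;34.5 -21.4 0 0 0;34.5 -21.4 0 0 0;34.5 -21.4 0 0 0;34.5 -21.4 0 0 0;34.5 -21.4 0 0 0;34.5 -21.4 0 0 0;34.5 -21.4 0 0 0;0 0 0 0 0;0 0 0 0 0;0 0 0 0 0"
}}

```text
time_s: 1.52
tool_pos: [0.5812, -0.1314, 0.2518]
tool_rot: [-180.0, 0.1, 23.5]
force: [-0.1, -0.8, -0.2]
grip_width: 0.0871
grasp_force: 0.0
```

```bash
python3 - <<'E'
from h import *
p=pose("wrist");a=cams.read_camera("wrist");cv2.imwrite("pics/w1.png",a);np.savez("pics/w1.npz",K=p[0],R=p[1],t=p[2])
o=telemetry.get_obs();print(o["tool_pos"],o["tool_rot"],o["qpos"],o["time_s"],proj(p,(.583,-.129,.117)))
E
```

```text
[ 0.58092969 -0.13252776  0.25195651] [1.79986837e+02 8.45113962e-02 2.33856382e+01] [ 32.34511796  12.810739   -26.00036054  87.91446154   5.70818786
  80.64707414 -60.64214674] 1.5667 [244.90051386 177.21582045]
```

View pics/w1.png

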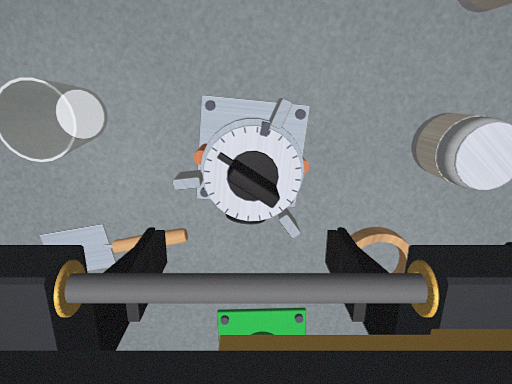

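The wrist view shows the cup on the left (clear), the tin on the right and the spatula and tape below. The dial centre is at about (253,172), the pointer tip at (219,155) and the marker clip at (266,128). The lugs are at (283,112), (187,180) and (289,225).

```bash
cat >> h.py <<'E'
def dial(p,a):
    "dial centre by bright disc contour -> plane -> circle fit"
    c=proj(p,(.583,-.129,.117)); g=cv2.cvtColor(a,cv2.COLOR_BGR2GRAY)
    m=((g>165)*255).astype(np.uint8)
    m=cv2.morphologyEx(m,cv2.MORPH_OPEN,np.ones((3,3)))
    cs=cv2.findContours(m,cv2.RETR_EXTERNAL,cv2.CHAIN_APPROX_NONE)[0]
    k=min((x for x in cs if cv2.contourArea(x)>1500),key=lambda x:np.hypot(*(x.mean((0,1))-c)))
    h=cv2.convexHull(k)[:,0]; P=np.array([plane(p,q,.117)[:2] for q in h])
    for _ in range(4):
        A=np.c_[2*P,np.ones(len(P))];s=np.linalg.lstsq(A,(P**2).sum(1),rcond=None)[0]
        r=np.sqrt(s[2]+s[:2]@s[:2]);e=np.abs(np.hypot(*(P-s[:2]).T)-r);P=P[e<max(.0015,2*np.median(e))]
    return s[:2],r,g
def ring(p,g,c,r,z,step=2):
    th=np.arange(-180,180,step);q=np.array([proj(p,(c[0]+r*np.cos(np.radians(t)),c[1]+r*np.sin(np.radians(t)),z)) for t in th]).astype(np.float32)
    return th,cv2.remap(g,q[:,0].copy(),q[:,1].copy(),cv2.INTER_LINEAR).ravel()
def darks(p,g,c,r,z,thr):
    th,v=ring(p,g,c,r,z,1);b=v<thr;out=[];i=0
    while i<len(th):
        if b[i]:
            j=i
            while j+1<len(th) and b[j+1]:j+=1
            out.append((int(th[i]),int(th[j])));i=j
        i+=1
    return out
E
python3 - <<'E'
from h import *
d=np.load("pics/w1.npz");p=(d["K"],d["R"],d["t"]);a=cv2.imread("pics/w1.png")
c,r,g=dial(p,a);print(c,r)
for R_,z in((.028,.12),(.032,.12),(.036,.12),(.040,.123),(.044,.123),(.047,.123)):print(R_,[x for x in darks(p,g,c,R_,z,100)])
v=cv2.resize(a[80:250,160:330],None,fx=3.5,fy=3.5,interpolation=2)
for uv in((283,112),(187,180),(289,225)):
  P=plane(p,uv,.122)[:2]-c;print(np.hypot(*P),np.degrees(np.arctan2(P[1],P[0])))
cv2.imwrite("pics/w1c.png",v)
E
```

```text
[ 0.59775367 -0.11432824] 0.06432966694677511
0.028 [(-170, -63)]
0.032 [(-164, -69), (-25, -20), (91, 101)]
0.036 [(-157, -78), (-28, -15), (137, 138)]
0.04 [(-145, -88), (-21, -19), (-16, -13), (131, 138), (146, 147)]
0.044 [(-129, -102), (-19, -19), (130, 136), (156, 163)]
0.047 [(-127, -105), (-18, -17), (129, 135), (159, 163)]
0.05726252731208939 -21.77940900841368
0.05024084822705632 137.83532052809653
0.08239277092872527 -119.1947672413229
```

View pics/w1c.png

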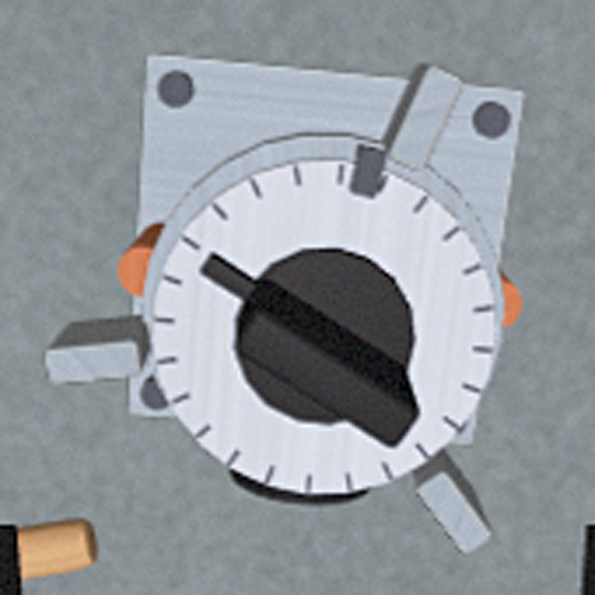

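The enlarged crop shows the pointer tip at (208,264), the marker's inner end at (368,193) and the lug tops at (430,120), (95,362) and (455,512). The foot plate merged into my dial mask, so I'll raise the threshold.

```bash
sed -i 's/g>165/g>T/; s/def dial(p,a):/def dial(p,a,T=205):/' h.py; python3 - <<'E'
from h import *
d=np.load("pics/w1.npz");p=(d["K"],d["R"],d["t"]);a=cv2.imread("pics/w1.png")
for T in(200,208,214):
  c,r,g=dial(p,a,T);print(T,c,r)
c,r,g=dial(p,a,208)
for R_,z in((.028,.122),(.030,.122),(.032,.122),(.034,.122),(.036,.122),(.040,.123),(.042,.123),(.044,.123)):print(R_,[x for x in darks(p,g,c,R_,z,130)])
def pt(u,v,z):
  P=plane(p,(160+u/3.5-.36,80+v/3.5-.36),z)[:2]-c;return (np.hypot(*P)*1e3).round(1),np.degrees(np.arctan2(P[1],P[0])).round(1)
print(pt(208,264,.122),pt(368,193,.123),[pt(*q,.122) for q in((430,120),(95,362),(455,512))])
E
```

```text
200 [ 0.58753526 -0.1343569 ] 0.04541684434546462
208 [ 0.58761128 -0.13440599] 0.04529632235479669
214 [ 0.58758211 -0.13455197] 0.045059446689302195
0.028 [(-133, -99), (74, 86)]
0.03 [(-131, -102), (74, 85)]
0.032 [(-128, -104), (74, 85)]
0.034 [(-127, -114), (75, 85)]
0.036 [(75, 84)]
0.04 [(-147, -147), (-116, -116), (-85, -85), (-70, -70), (6, 14), (121, 121), (136, 136)]
0.042 [(-116, -116), (-70, -70), (-55, -55), (4, 14), (62, 62), (92, 92), (106, 106)]
0.044 [(-180, -140), (-123, -120), (-118, -110), (-101, -100), (4, 14), (62, 62), (77, 77), (169, 179)]
(np.float64(36.0), np.float64(80.0)) (np.float64(39.6), np.float64(7.7)) [(np.float64(61.7), np.float64(-1.4)), (np.float64(60.8), np.float64(119.5)), (np.float64(61.1), np.float64(-120.1))]
```

Request:
{"method": "arm_command", "body": {
  "series": "0 0 0 -0.123 110;0 0 0 -0.123 110;0 0 0 -0.123 110;0 0 0 -0.123 110;0 0 5 -0.123 110;0 0 10 -0.123 110;0 0 15 -0.123 110;0 0 15 -0.123 110;-1 6.5 15 0 110;0 0 0 0 110;0 0 0 0 110;0 0 0 0 110",
  "squeeze": 20
}}

```text
time_s: 2.57
tool_pos: [0.5881, -0.1339, 0.193]
tool_rot: [180.0, 0.0, 79.7]
force: [0.2, 1.3, 0.7]
grip_width: 0.0493
grasp_force: 0.0
```

```bash
cat > st.py <<'E'
from h import *
c0=np.array([.5876,-.1344])
o=telemetry.get_obs();y=np.radians(o["tool_rot"][2]);e=c0-np.array(o["tool_pos"][:2])
print(o["time_s"],o["tool_pos"].round(4),o["tool_rot"].round(1),o["force"].round(1),o["wrist_torque"].round(2),o["grip_width"],o["grasp_force"],o["qpos"].round(0))
print("to axis tool x,y mm",1e3*(e@[np.cos(y),np.sin(y)]).round(4),1e3*(e@[np.sin(y),-np.cos(y)]).round(4))
def look(n):
    p=pose("wrist");a=cams.read_camera("wrist");cv2.imwrite(f"pics/{n}.png",a);np.savez(f"pics/{n}.npz",K=p[0],R=p[1],t=p[2]);return p,a
E
python3 - <<'E'
from st import *
p,a=look("w2")
try:
  for T in (200,210):print(dial(p,a,T)[:2])
except Exception as e:print(e)
E
```

```text
2.5667 [ 0.5881 -0.1339  0.193 ] [180.    0.   79.7] [0.2 1.3 0.7] [-0.   -0.1  -0.07] 0.04928223785000924 0.0 [ 37.  16. -32.  92.   9.  75.  -7.]
to axis tool x,y mm -0.6 -0.4
(array([ 0.5877202 , -0.13414045]), np.float64(0.04573759152215466))
(array([ 0.58762751, -0.1340974 ]), np.float64(0.045474030498577844))
```

View pics/w2.png

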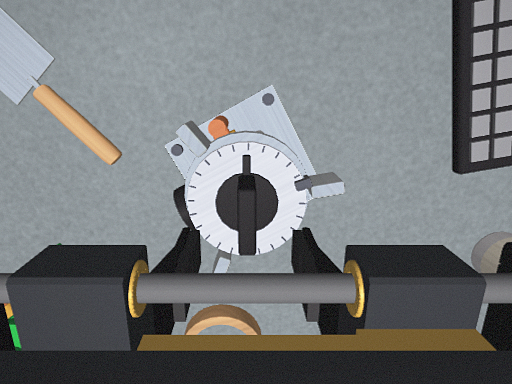

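The bar is vertical at (246,205), centred between the fingers, with the pointer at (246,157) and the marker at (299,184). I'll descend and grip.

Request:
{"method": "arm_command", "body": {
  "series": "0 0 15 0 110;0 0 15 0 110;0 0 15 0 110;0 0 12 0 110;0 0 6 0 110;0 0 0 0 180;0 0 0 0 230;0 0 0 0 230;0 0 0 0 230;0 0 0 0 230;0 0 0 0 230",
  "squeeze": 20
}}

```text
time_s: 3.53
tool_pos: [0.5882, -0.1333, 0.1301]
tool_rot: [179.9, 0.0, 79.9]
force: [0.7, -0.0, -0.3]
grip_width: 0.0175
grasp_force: 0.0
```

```bash
python3 st.py
```

```text
3.5333 [ 0.5882 -0.1333  0.1301] [179.9   0.   79.9] [ 0.7 -0.  -0.3] [-0.   -0.09  0.03] 0.017485231017312152 0.0 [ 36.  19. -31.  96.  11.  68.  -8.]
to axis tool x,y mm -1.2 -0.4
```

Request:
{"method": "arm_command", "body": {
  "series": "0 0 0 0 230;0 0 0 0 230;0 0 0 0 230;0 0 0 0.05 230;0 0 0 0.1 230;0 0 0 0.12 230;0 0 0 0.12 230;0 0 0 0.12 230;0 0 0 0.12 230;0 0 0 0.12 230;0 0 0 0.12 230;0 0 0 0.12 230;0 0 0 0.12 230;0 0 0 0.1 230;0 0 0 0 230;0 0 0 0 230;0 0 0 0 230",
  "squeeze": 20
}}

```text
time_s: 4.95
tool_pos: [0.5895, -0.1342, 0.1299]
tool_rot: [179.9, -0.2, 10.5]
force: [6.2, -1.8, -1.3]
grip_width: 0.0119
grasp_force: 20.0
```

```bash
cat > meas.py <<'E'
from st import *
def meas(n):
    p,a=look(n);c,r,g=dial(p,a,206);print(c,r)
    for c in (c,c0):
        P=[];M=[]
        for R_ in(.028,.030,.032,.034):P+=[x for x in darks(p,g,c,R_,.122,130) if 5<x[1]-x[0]<30]
        for R_ in(.040,.042,.044,.046):M+=[x for x in darks(p,g,c,R_,.123,130) if 4<x[1]-x[0]<30]
        print("P",P,"M",M)
    return p,a
E
python3 -c "
from meas import *
meas('w3')"
```

```text
4.95 [ 0.5895 -0.1342  0.1299] [179.9  -0.2  10.5] [ 6.2 -1.8 -1.3] [-0.41 -1.03 -0.  ] 0.01186315230524579 19.99962066533044 [ 28.  18. -21.  96.   7.  67. -74.]
to axis tool x,y mm -2.0 -0.1
[ 0.58805716 -0.13258295] 0.044405707150188795
P [(2, 13), (3, 13), (3, 13), (149, 176), (-150, -125), (4, 13), (152, 172)] M [(3, 12), (-180, -152), (4, 12), (173, 179), (4, 12), (166, 179), (4, 12), (163, 179)]
P [(6, 17), (6, 16), (-152, -126), (6, 16), (145, 173), (-148, -129), (6, 15), (148, 169)] M [(-180, -157), (6, 14), (6, 14), (170, 179), (6, 14), (163, 179), (6, 14), (160, 179)]
```

View pics/w3.png

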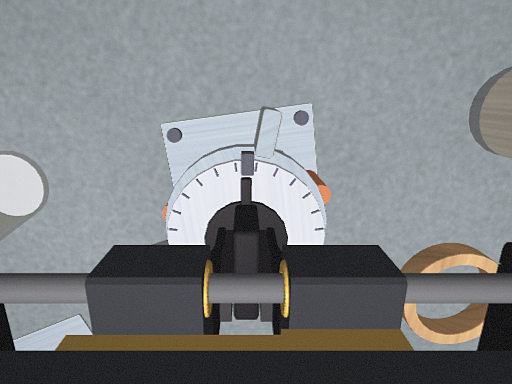

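The pointer at (246,190) is nearly in line with the marker at (248,162). I'll measure the remaining offset from row-wise column centres.

```bash
python3 - <<'E'
from st import *
d=np.load("pics/w3.npz");p=(d["K"],d["R"],d["t"]);a=cv2.imread("pics/w3.png");g=cv2.cvtColor(a,cv2.COLOR_BGR2GRAY).astype(float)
for z,rows in((.123,range(163,175)),(.122,range(178,204,2))):
  for v in rows:
    s=g[v,232:264];w=np.clip(160-s,0,None);
    if w.sum()>100:
      u=232+(w*np.arange(32)).sum()/w.sum();P=plane(p,(u,v),z)[:2]-c0;y=np.radians(9.5)
      print(v,round(u,2),"along %.1f lateral %.2f"%(1e3*P@[np.cos(y),np.sin(y)],1e3*P@[-np.sin(y),np.cos(y)]),int(s.min()))
E
```

```text
5.0 [ 0.5896 -0.1342  0.1299] [179.9  -0.2  10.5] [ 5.2 -1.4 -1.8] [-0.38 -1.1  -0.04] 0.011870300938568888 19.99959041539114 [ 28.  18. -21.  96.   7.  67. -74.]
to axis tool x,y mm -2.0 -0.2
163 247.05 along 45.5 lateral 0.46 73
164 246.72 along 44.9 lateral 0.62 84
165 247.13 along 44.4 lateral 0.40 84
166 247.56 along 43.9 lateral 0.16 82
167 247.14 along 43.3 lateral 0.37 83
168 246.57 along 42.8 lateral 0.66 78
169 246.76 along 42.3 lateral 0.55 84
170 246.92 along 41.7 lateral 0.46 76
171 246.73 along 41.2 lateral 0.55 97
172 247.18 along 40.6 lateral 0.30 98
173 247.25 along 40.1 lateral 0.25 97
174 247.49 along 39.5 lateral 0.12 91
178 245.93 along 37.1 lateral 0.90 0
180 246.16 along 36.0 lateral 0.76 37
182 246.14 along 34.8 lateral 0.75 48
184 246.19 along 33.7 lateral 0.70 42
186 245.86 along 32.6 lateral 0.87 33
188 245.89 along 31.5 lateral 0.83 32
190 245.92 along 30.3 lateral 0.79 35
192 245.86 along 29.2 lateral 0.81 36
194 245.86 along 28.1 lateral 0.79 31
196 245.89 along 26.9 lateral 0.75 37
198 245.88 along 25.8 lateral 0.74 33
200 245.81 along 24.6 lateral 0.76 41
202 245.99 along 23.5 lateral 0.64 0
```

Request:
{"method": "arm_command", "body": {
  "series": "0 0 0 0.01 230;0 0 0 0 230;0 0 0 0 230;0 0 0 0 110;0 0 0 0 110;0 0 0 0 110;0 0 0 0 110;0 0 0 0 110;0 0 -10 0 110;0 0 -20 0 110;0 0 -20 0 110;0 0 -20 0 110;0 0 0 0 110;0 0 0 0 110;0 0 0 0 110"
}}

```text
time_s: 6.25
tool_pos: [0.5875, -0.1332, 0.1992]
tool_rot: [180.0, 0.0, 10.0]
force: [-1.3, 0.4, -1.2]
grip_width: 0.0491
grasp_force: 0.0
```

```bash
cat >> meas.py <<'E'
from scipy.ndimage import map_coordinates
def lat(p,a,c,deg):
    "lateral offset (mm) of dark strips about a radial line at deg"
    g=cv2.cvtColor(a,cv2.COLOR_BGR2GRAY).astype(float);y=np.radians(deg);e=np.array([np.cos(y),np.sin(y)]);n=np.array([-e[1],e[0]]);L=np.arange(-7,7.1,.25)
    for z,rs in((.122,range(26,36)),(.123,range(40,47))):
        o=[]
        for r in rs:
            q=np.array([proj(p,(*(c+e*r/1e3+n*l/1e3),z)) for l in L]);s=map_coordinates(g,[q[:,1],q[:,0]],order=1);w=np.clip(150-s,0,None);o.append((w*L).sum()/max(w.sum(),1))
        print(z,np.round(o,2),"deg",np.round(np.degrees(np.median(np.array(o)/rs)),2))
E
python3 - <<'E'
from meas import *
p,a=look("w4");
for T in(200,206,212):c,r,g=dial(p,a,T);print(c,r)
lat(p,a,c,9.5);lat(p,a,c0,9.5)
cv2.imwrite("pics/w4c.png",cv2.resize(a[90:290,130:370],None,fx=3,fy=3,interpolation=2))
E
```

```text
6.25 [ 0.5875 -0.1332  0.1992] [180.   0.  10.] [-1.3  0.4 -1.2] [ 0.03  0.06 -0.01] 0.04910028856680225 0.0 [ 28.  15. -22.  91.   6.  75. -74.]
to axis tool x,y mm -0.1 1.2
[ 0.58729374 -0.13303821] 0.044920125064541454
[ 0.58740845 -0.13305804] 0.0448869641786955
[ 0.58740509 -0.13304122] 0.04484923795590833
0.122 [-0.89 -0.86 -0.85 -0.85 -0.83 -0.82 -0.83 -0.83 -0.83 -0.83] deg -1.55
0.123 [-1.03 -0.96 -0.82 -0.99 -0.86 -1.16 -0.93] deg -1.32
0.122 [0.48 0.51 0.53 0.53 0.55 0.57 0.56 0.56 0.56 0.57] deg 1.05
0.123 [0.33 0.42 0.52 0.37 0.51 0.26 0.42] deg 0.52
```

View pics/w4c.png

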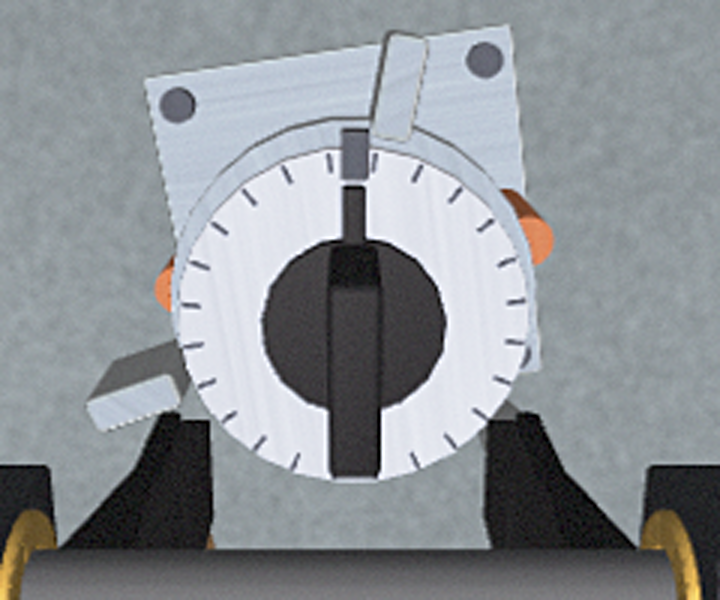

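The pointer at crop (354,215) and the clip at (355,155) are in line to within 0.2°. Next is the ring: with closed fingers I'll push the lug at about 119.5°, starting from 147°. I'll turn first, then go outward.

Request:
{"method": "arm_command", "body": {
  "series": "0 0 0 -0.12 110;0 0 0 -0.12 150;0 0 0 -0.12 255;0 0 0 -0.12 255;0 0 0 -0.12 255;0 0 0 -0.12 255;0 0 0 -0.12 255;0 0 0 -0.12 255;0 0 0 -0.12 255;0 0 0 -0.12 255;0 0 0 -0.12 255;0 0 0 -0.12 255;0 0 0 -0.12 255;0 0 0 -0.12 255;0 0 0 -0.12 255;0 0 0 -0.12 255;0 0 0 -0.12 255;0 0 0 -0.12 255;0 0 0 -0.12 255;0 0 0 -0.11 255"
}}

```text
time_s: 7.97
tool_pos: [0.587, -0.1331, 0.198]
tool_rot: [-180.0, -0.1, 147.2]
force: [-0.4, 0.6, 0.3]
grip_width: 0.0005
grasp_force: 0.0
```

Request:
{"method": "arm_command", "body": {
  "series": "20 0 0 0 255;30 0 0 0 255;15 0 0 0 255;0 0 0 0 255;0 0 0 0 255;0 0 0 0 255"
}}

```text
time_s: 8.47
tool_pos: [0.5336, -0.0985, 0.199]
tool_rot: [-180.0, -0.0, 146.9]
force: [0.5, -0.2, 0.5]
grip_width: 0.0004
grasp_force: 0.0
```

```bash
python3 - <<'E'
from st import *
p,a=look("w5")
P=np.array(o["tool_pos"][:2])-[.5875,-.1337];print("r,ang",np.hypot(*P),np.degrees(np.arctan2(P[1],P[0])))
E
```

```text
8.4667 [ 0.5336 -0.0985  0.199 ] [-180.    -0.   146.9] [ 0.5 -0.2  0.5] [ 0.07 -0.16  0.06] 0.00042890329622586557 0.0 [ 45.   9. -40.  99.   6.  74.  60.]
to axis tool x,y mm -64.9 -0.5
r,ang 0.06440526191129257 146.85865364431746
```

View pics/w5.png

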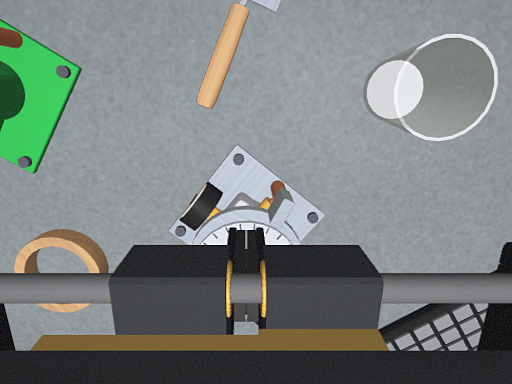

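The closed fingers are at (246,240) and the target lug at (281,205). Clockwise is image right, which is tool +y. I'll descend to z≈0.108.

Request:
{"method": "arm_command", "body": {
  "series": "0 0 20 0 255;0 0 20 0 255;0 0 20 0 255;0 0 15 0 255;0 0 10 0 255;0 0 5 0 255;0 0 1 0 255;0 0 0 0 255;0 0 0 0 255;0 0 0 0 255"
}}

```text
time_s: 9.35
tool_pos: [0.5342, -0.0979, 0.1095]
tool_rot: [180.0, 0.1, 146.9]
force: [0.2, -0.7, 0.2]
grip_width: 0.0005
grasp_force: 0.0
```

Request:
{"method": "arm_command", "body": {
  "series": "0 2 0 0.03 255;0 2 0 0.03 255;0 2 0 0.03 255;0 2 0 0.03 255;0 2 0 0.03 255;0 0 0 0 255;0 0 0 0 255"
}}

```text
time_s: 9.93
tool_pos: [0.5398, -0.0897, 0.1091]
tool_rot: [180.0, 0.1, 138.4]
force: [-0.7, -0.0, -0.2]
grip_width: 0.0006
grasp_force: 0.0
```

Request:
{"method": "arm_command", "body": {
  "series": "-0.2 2 0 0.03 255;-0.2 2 0 0.03 255;-0.2 2 0 0.03 255;-0.2 2 0 0.03 255;0 0 0 0 255;0 0 0 0 255"
}}

```text
time_s: 10.43
tool_pos: [0.5447, -0.0852, 0.1086]
tool_rot: [-179.9, -0.0, 131.5]
force: [-3.7, -0.8, 2.6]
grip_width: 0.0003
grasp_force: 1.8
```

Request:
{"method": "arm_command", "body": {
  "series": "-0.1 2 0 0.03 255;-0.1 2 0 0.03 255;-0.1 2 0 0.03 255;-0.1 2 0 0.03 255;0 0 0 0 255;0 0 0 0 255"
}}

```text
time_s: 10.93
tool_pos: [0.5516, -0.08, 0.1085]
tool_rot: [-180.0, -0.0, 124.6]
force: [-2.8, -0.6, 2.8]
grip_width: 0.0005
grasp_force: 1.7
```

```bash
cat > f.py <<'E'
from cell import telemetry
import numpy as np
o=telemetry.get_obs();y=np.radians(o["tool_rot"][2]);P=o["tool_pos"][:2]-np.array([.5875,-.1337])
T=np.array([np.sin(y),-np.cos(y)]);X=np.array([np.cos(y),np.sin(y)]);F=np.array(o["force"][:2])
print("t %.2f r %.1f ang %.1f yaw %.1f z %.4f Fpush(-=resist) %.1f Frad %.1f Fz %.1f tq %s"%(o["time_s"],1e3*np.hypot(*P),np.degrees(np.arctan2(P[1],P[0])),o["tool_rot"][2],o["tool_pos"][2],F@T,F@X,o["force"][2],o["wrist_torque"].round(2)))
E
python3 f.py
```

```text
t 10.93 r 64.6 ang 123.8 yaw 124.6 z 0.1085 Fpush(-=resist) -2.7 Frad 1.1 Fz 2.8 tq [-0.17  0.59 -0.02]
```

Request:
{"method": "arm_command", "body": {
  "series": "-0.1 2 0 0.03 255;-0.1 2 0 0.03 255;-0.1 2 0 0.03 255;-0.1 2 0 0.03 255;-0.1 2 0 0.03 255;-0.1 2 0 0.03 255;-0.1 2 0 0.03 255;-0.1 2 0 0.03 255;0 0 0 0 255;0 0 0 0 255"
}}

```text
time_s: 11.77
tool_pos: [0.5663, -0.0727, 0.1085]
tool_rot: [-180.0, -0.0, 110.9]
force: [-4.2, -0.1, 2.1]
grip_width: -0.0
grasp_force: 1.5
```

```bash
python3 f.py
```

```text
t 11.77 r 64.6 ang 109.2 yaw 110.9 z 0.1085 Fpush(-=resist) -3.9 Frad 1.4 Fz 2.1 tq [-0.02  0.51 -0.03]
```

Request:
{"method": "arm_command", "body": {
  "series": "-0.05 1.3 0 0.02 255;-0.05 1.3 0 0.02 255;-0.05 1.3 0 0.02 255;-0.05 1.3 0 0.02 255;0 0 0 0 255;0 0 0 0 255"
}}

```text
time_s: 12.27
tool_pos: [0.5716, -0.0711, 0.1084]
tool_rot: [180.0, -0.0, 106.2]
force: [-3.1, -0.2, 2.1]
grip_width: 0.0007
grasp_force: 1.5
```

Request:
{"method": "arm_command", "body": {
  "series": "-0.05 1.3 0 0.02 255;-0.05 1.3 0 0.02 255;-0.05 1.3 0 0.02 255;-0.05 1.3 0 0.02 255;0 0 0 0 255;0 0 0 0 255"
}}

```text
time_s: 12.77
tool_pos: [0.5767, -0.07, 0.1085]
tool_rot: [180.0, -0.0, 101.6]
force: [-2.5, 1.0, 2.3]
grip_width: 0.0004
grasp_force: 1.5
```

Request:
{"method": "arm_command", "body": {
  "series": "-0.05 1.3 0 0.02 255;-0.05 1.3 0 0.02 255;-0.05 1.3 0 0.02 255;-0.05 1.3 0 0.02 255;0 0 0 0 255;0 0 0 0 255"
}}

```text
time_s: 13.27
tool_pos: [0.5819, -0.0693, 0.1084]
tool_rot: [180.0, -0.0, 97.1]
force: [-2.6, 2.6, 1.4]
grip_width: 0.0006
grasp_force: 1.5
```

Request:
{"method": "arm_command", "body": {
  "series": "-0.05 1.3 0 0.02 255;-0.05 1.3 0 0.02 255;-0.05 1.3 0 0.02 255;-0.05 1.3 0 0.02 255;0 0 0 0 255;0 0 0 0 255"
}}

```text
time_s: 13.77
tool_pos: [0.5871, -0.0691, 0.1085]
tool_rot: [180.0, -0.0, 92.5]
force: [-2.7, 2.3, 0.4]
grip_width: 0.0007
grasp_force: 1.5
```

Request:
{"method": "arm_command", "body": {
  "series": "-0.05 1.3 0 0.02 255;-0.05 1.3 0 0.02 255;-0.05 1.3 0 0.02 255;-0.05 1.3 0 0.02 255;0 0 0 0 255;0 0 0 0 255"
}}

```text
time_s: 14.27
tool_pos: [0.5923, -0.0693, 0.1085]
tool_rot: [180.0, -0.0, 87.9]
force: [-2.3, 2.4, 0.3]
grip_width: 0.0007
grasp_force: 1.6
```

Request:
{"method": "arm_command", "body": {
  "series": "-0.05 1.3 0 0.02 255;-0.05 1.3 0 0.02 255;-0.05 1.3 0 0.02 255;-0.05 1.3 0 0.02 255;0 0 0 0 255;0 0 0 0 255"
}}

```text
time_s: 14.77
tool_pos: [0.5975, -0.07, 0.1085]
tool_rot: [180.0, -0.0, 83.3]
force: [-2.2, 3.3, -0.1]
grip_width: 0.0004
grasp_force: 1.6
```

Request:
{"method": "arm_command", "body": {
  "series": "-0.05 1.3 0 0.02 255;-0.05 1.3 0 0.02 255;-0.05 1.3 0 0.02 255;-0.05 1.3 0 0.02 255;0 0 0 0 255;0 0 0 0 255"
}}

```text
time_s: 15.27
tool_pos: [0.6026, -0.071, 0.1085]
tool_rot: [180.0, 0.0, 78.7]
force: [-2.8, 3.5, 0.6]
grip_width: 0.0003
grasp_force: 1.6
```

```bash
python3 f.py
```

```text
t 15.27 r 64.5 ang 76.5 yaw 78.7 z 0.1085 Fpush(-=resist) -3.4 Frad 2.9 Fz 0.6 tq [ 0.83  0.28 -0.01]
```

Request:
{"method": "arm_command", "body": {
  "series": "-0.05 1.3 0 0.02 255;-0.05 1.3 0 0.02 255;-0.05 1.3 0 0.02 255;-0.05 1.3 0 0.02 255;0 0 0 0 255;0 0 0 0 255"
}}

```text
time_s: 15.77
tool_pos: [0.6076, -0.0724, 0.1085]
tool_rot: [180.0, 0.0, 74.1]
force: [-1.0, 4.2, 0.8]
grip_width: 0.0003
grasp_force: 1.6
```

Request:
{"method": "arm_command", "body": {
  "series": "0 1.3 0 0.02 255;0 1.3 0 0.02 255;0 1.3 0 0.02 255;0 1.3 0 0.02 255;0 0 0 0 255;0 0 0 0 255"
}}

```text
time_s: 16.27
tool_pos: [0.6125, -0.0741, 0.1085]
tool_rot: [180.0, 0.0, 69.5]
force: [-0.7, 3.2, -0.2]
grip_width: 0.0001
grasp_force: 1.5
```

Request:
{"method": "arm_command", "body": {
  "series": "0 1.3 0 0.02 255;0 1.3 0 0.02 255;0 1.3 0 0.02 255;0 1.3 0 0.02 255;0 0 0 0 255;0 0 0 0 255"
}}

```text
time_s: 16.77
tool_pos: [0.6173, -0.0762, 0.1085]
tool_rot: [180.0, 0.0, 64.9]
force: [-1.7, 2.2, -0.1]
grip_width: 0.0004
grasp_force: 1.5
```

```bash
python3 f.py
```

```text
t 16.77 r 64.8 ang 62.6 yaw 64.9 z 0.1085 Fpush(-=resist) -2.4 Frad 1.3 Fz -0.1 tq [0.67 0.23 0.01]
```

Request:
{"method": "arm_command", "body": {
  "series": "-0.1 1.3 0 0.02 255;-0.1 1.3 0 0.02 255;-0.1 1.3 0 0.02 255;-0.1 1.3 0 0.02 255;0 0 0 0 255;0 0 0 0 255"
}}

```text
time_s: 17.27
tool_pos: [0.6218, -0.0787, 0.1085]
tool_rot: [180.0, -0.0, 60.4]
force: [-1.0, 3.0, 0.1]
grip_width: 0.0004
grasp_force: 1.5
```

Request:
{"method": "arm_command", "body": {
  "series": "-0.05 1.3 0 0.02 255;-0.05 1.3 0 0.02 255;-0.05 1.3 0 0.02 255;-0.05 1.3 0 0.02 255;0 0 0 0 255;0 0 0 0 255"
}}

```text
time_s: 17.77
tool_pos: [0.624, -0.0792, 0.1083]
tool_rot: [-179.7, 0.0, 55.8]
force: [-6.9, 6.5, 3.2]
grip_width: 0.0002
grasp_force: 4.9
```

Request:
{"method": "arm_command", "body": {
  "series": "0 0.7 0 0 255;0 0.7 0 0 255;0 0.7 0 0 255;0 0 0 0 255;0 0 0 0 255;0 0 0 0 255"
}}

```text
time_s: 18.27
tool_pos: [0.6245, -0.0795, 0.1082]
tool_rot: [-179.5, 0.1, 55.8]
force: [-10.1, 8.9, 5.6]
grip_width: 0.0002
grasp_force: 6.5
```

```bash
python3 f.py
```

```text
t 18.27 r 65.6 ang 55.7 yaw 55.8 z 0.1082 Fpush(-=resist) -13.4 Frad 1.7 Fz 5.6 tq [ 1.78  2.24 -0.11]
```

Request:
{"method": "arm_command", "body": {
  "series": "0 0.5 0 0 255;0 0.5 0 0 255;0 0 0 0 255;0 0 0 0 255;0 0 0 0 255;0 0 0 0 255"
}}

```text
time_s: 18.77
tool_pos: [0.6246, -0.0796, 0.1082]
tool_rot: [-179.5, 0.1, 55.8]
force: [-12.3, 9.1, 7.4]
grip_width: 0.0005
grasp_force: 7.3
```

```bash
python3 f.py
```

```text
t 18.77 r 65.6 ang 55.5 yaw 55.8 z 0.1082 Fpush(-=resist) -15.3 Frad 0.6 Fz 7.4 tq [ 1.87  2.59 -0.13]
```

At 15.3 N it's tight. I'll back off, rise and check.

Request:
{"method": "arm_command", "body": {
  "series": "0 -2 0 0 255;0 -3 0 0 255;0 -4 0 0 255;0 -4 0 0 255;0 0 0 0 255;0 0 -10 0 255;0 0 -20 0 255;0 0 -25 0 255;0 0 -25 0 255;-15 0 -10 0 255;-30 0 0 0 255;-20 0 0 0 255;0 0 0 0 255;0 0 0 0 255;0 0 0 0 255"
}}

```text
time_s: 20.02
tool_pos: [0.5817, -0.1294, 0.1992]
tool_rot: [179.9, -0.0, 55.8]
force: [-0.0, 2.0, -0.2]
grip_width: 0.0005
grasp_force: 0.0
```

```bash
python3 - <<'E'
from meas import *
p,a=look("w6")
for T in(200,208):c,r,g=dial(p,a,T);print(c,r)
lat(p,a,c,9.5)
cv2.imwrite("pics/w6c.png",cv2.resize(a[60:300,100:400],None,fx=2.5,fy=2.5,interpolation=2))
E
```

```text
20.0167 [ 0.5817 -0.1294  0.1992] [179.9  -0.   55.8] [-0.   2.  -0.2] [-0.   -0.04  0.04] 0.0005471090115256024 0.0 [ 31.  14. -25.  92.   6.  75. -29.]
to axis tool x,y mm -0.9 7.7
[ 0.58029058 -0.11535526] 0.04563599814989753
[ 0.58721961 -0.13283802] 0.04467086943250251
0.122 [-0.55 -0.53 -0.49 -0.51 -0.54 -0.48 -0.48 -0.47 -0.41 -0.42] deg -0.94
0.123 [-0.17  0.02 -0.05 -0.08 -0.23 -0.34 -0.1 ] deg -0.13
```

View pics/w6c.png

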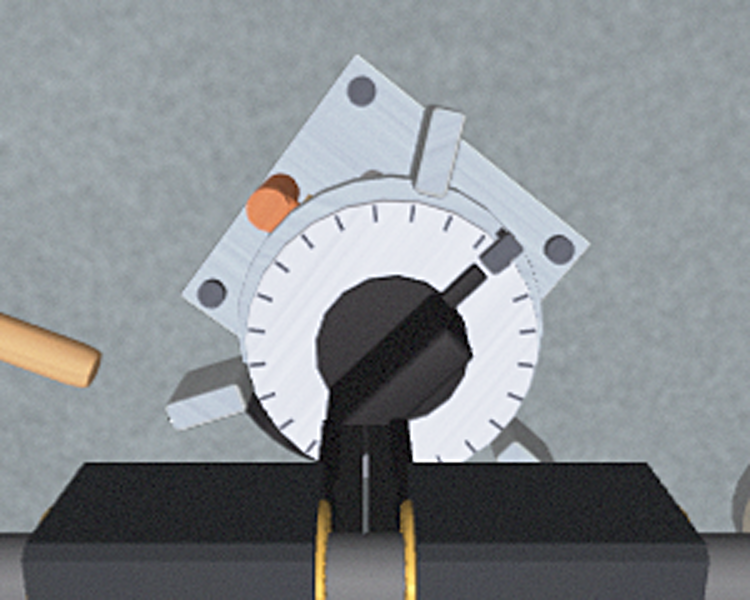

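The pointer at crop (462,287) still lines up with the clip at (502,253). The ring lugs have turned and the fingers are clear of everything, so I'm handing in.

```bash
python3 -c "
from cell import env;print(env.sign_off())"
```

```text
the job is handed in; nothing more can be done
None
```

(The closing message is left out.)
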